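# Seat the coin guide and turn the lock to its stop

### The arm

A 6-joint arm with a two-finger parallel gripper is mounted at the origin on the work surface. World frame = base frame: x ahead of the robot, y to its left, z up, the work surface at z = 0. Lengths are in m, angles in rad, forces in N, time in s.
With the tool pointing down it reaches from about 0.35 to 0.975 m from the base axis. Payload 4.9 kg.
Tool frame: the origin (TCP) lies on the front face of the gripper's body, between the roots of the fingers; the fingertips stand 73 mm ahead of it and the grasp point (between the pads) lies 54 mm ahead of it; z points along the fingers, y is the line along which they close (so a half turn about z gives the same grasp; the last joint's range is limited). The gripper opens to 85 mm and grips with 20 to 120 N. Pads are 22 mm wide; open, the fingers measure 114 mm over their backs; the gripper's body (76 mm by 85 mm) begins 54 mm behind the grasp point. The pads swing forward as they close: fully open they stand 13 mm farther back than shut.
Start: joints at [-0.119, 0.053, 1.613, -0, 1.476, -0.119], TCP at [0.625, 0, 0.304] pointing down, gripper open.
Joint ranges: [-3.01, 3.01], [-1.01, 2.22], [0.06, 2.58], [-1.02, 4.17], [0.09, 2.62], [-3.14, 3.14]. Speed limits (rad/s): [2.57, 2.57, 3.14, 3.14, 3.14, 3.14].

### API

Orientations are given as a rotation vector (axis times angle).
In Python, from station import status, imaging, order gives the robot as it stands.
- The arm moves only by the tool arm_command, never from a script. Its argument "increments" is a list of rows, each an object with "slide": the shift along the tool's x, y, z in m, a list of three; "spin": the turn about the tool's z in degrees; "gripper": the opening, from -1 (shut) to 1 (fully open). In form: [{"slide": [x, y, z], "spin": spin, "gripper": gripper}, ...]. A call has 1 to 8 rows; each row is the pose to reach, as a shift and turn from the pose commanded when the call began, along the tool's axes at that moment; what a row does not reach only later rows make up. A row lasts 1/12 s, in which the tool goes at most 41.7 mm and 7.16 degrees, less where a joint would pass 70% of its speed; a pose out of reach is approached as far as the arm can. A call with a gripper value outside its range is refused whole. The fingers move at their own pace and stop on an object; "newtons" is the grip in N (left out, the last holds). Time passes only in rows, so rows that repeat a pose let the fingers close. It gives the time, the measured TCP pose, the force, the opening and the grip force at its end, in the units of the state.
- status.get_obs(): the state, without advancing time (a new reading comes with each control period).
- imaging.get_image(name): name is "scene" or "side" or "wrist"; returns a dict with "frame" (420x560x3 uint8, red, green, blue), "vfov" (degrees; the focal length in pixels is half the picture's height over the tangent of half this angle, whatever the lens; pixels are square), "cx", "cy" (the principal point, pixels), "view" (4x4, takes a point from world to camera coordinates); the wrist camera has in their place "mount" (4x4, takes a point from camera to tool coordinates, whose origin is the TCP and whose axes are the flange's). Camera axes: x right, y up, looking along -z (the intrinsics and any distortion apply to the point x, -y, -z); pixel columns grow to the right and rows downward; lengths in m; the calibration is good to about 2 mm. A picture is of the moment at which its call begins: read the wrist's pose just before it. There is no depth.
- order.finish_job(): hands the job in; it is judged then, once.
The state is a dict: "t": time; "q": joint angles; "dq": joint speeds; "effort": joint torques, N m; "tool_pos": TCP position; "tool_rot": TCP orientation; "contact_force": force on the tool from outside, world axes, zero at the start; "wrist_torque": the same for the moment, N m; "opening": finger opening in m; "grip_force": force on a finger pad.
Only numpy, scipy, OpenCV 4.12 (cv2) and the standard library are available. Lean on these libraries where they do the work, as an engineer would, in place of code of your own. Each camera call takes 0.05 s, during which the arm holds its last target. There are 200 camera calls.

### The job

To set up the coin lock for a feed check, first push the white nylon coin guide along the bench into the corner of the dark steel locator, so that its long side is flush against the long fence and its end is against the short end stop. Then push the turntable round counter-clockwise as seen from above (the black post on it is there for that), until its red tab is against the red stop pin and the yellow chute faces the guide. Do not lift or tip the guide, and leave the key, the bracket and the return flap where they lie.

Things in the scene. Friction and masses are not known exactly. Their poses are not given: they have to be found in the camera images.
- station: fixed steel parts, origin on the bench at the turntable's axis, sizes in mm. An L-shaped locator: the long fence runs along y from 128 to 388, 22 high, inner face (towards -x) at x = +25; the short end stop, 14 high, spans x -24 to +26, its face (towards +y) at y = 140. The red stop pin, 12 diameter, 30 high, stands 133 from the axis
- seat (a point): point on the bench at x 0, y 190 mm of station, axes alike: where the guide's origin lies when the guide is home in the locator corner (+x side against the fence, -y end against the end stop)
- guide: loose white nylon block, 50 (x) by 100 (y) by 36 mm high, 0.14 to 0.28 kg, with a 10 mm wide open groove along its top; origin at the centre of its underside, z up. It starts on the -x side of the fence, further along +y than its seat, its long axis within about 20 degrees of the fence's
- turntable (a joint): turntable angle in rad, growing counter-clockwise from above; at 1.5 the rim's red tab meets the red stop pin and the yellow chute points along +y of station. Disc 240 mm diameter, top 22 mm above the bench; lock on it up to 62 mm above the bench, 61 mm from the axis, chute to 114 mm. Drag 0.2 N m: stays where left
- turn_post (a point): centre of the top of the black upright post on the disc: 14 mm diameter, from 22 to 56 mm above the bench, 100 mm from the turntable axis. At joint value q it stands at bearing 2.182 + q rad (counter-clockwise from +x of station)
- key: blue anodised key lying flat, 25 by 62 by 5 mm, origin at its middle on the underside; leave alone
- bracket: L-shaped steel mounting bracket, 60 by 40 by 45 mm high, origin at the middle of its underside; leave alone
- flap: bronze coin return flap lying flat, 56 by 70 by 10 mm, origin at its middle on the underside; leave alone

How it is judged:
On the way, in this order (a step that is already met when the one before it is completed fails the run):
1. the guide is home in the locator corner (x of guide in the frame of seat between -0.004 and 0.004 m and y of guide in the frame of seat between -0.004 and 0.004 m and angle between the y axis of guide and the y axis of station, either way round below 0.05 rad and height (world z) of guide below 0.004 m), for 0.2 s.
2. the turntable is against its stop (value of joint turntable above 1.45 rad), for 0.2 s.
At the end, for the whole second after the job is handed in: the guide lies on the bench at rest within 4 mm of the seat along and across the fence and within 0.05 rad of its line, the turntable is within 0.05 rad of its stop, and key, bracket and flap are within 12 mm of where they were (all of step 1 and distance of each of key, bracket, flap from where it was at the start of the episode below 0.012 m and value of joint turntable above 1.45 rad and linear speed of guide below 0.01 m/s); the robot touches nothing.
It fails at once if the guide is lifted off the bench or tipped (height (world z) of guide above 0.01 m or angle between guide's own z axis and vertical above 0.2 rad).
It fails at once if the key, bracket or flap is moved by more than 12 mm (distance of any of key, bracket, flap from where it was at the start of the episode above 0.012 m).
It also fails if it takes over 61 s, if anything falls off the work surface, if the arm or the gripper's body presses on something with over 40 N, if the wrist force passes 120 N, or if a joint passes its speed limit or range.

## Working session

There is one attempt and no reset: what is moved stays moved. The work goes in short steps, Python scripts to look and compute and a tool call to move; the robot and the scene stay as the last step left them, time stands still between calls to the robot, and variables do not carry over. Pictures are saved under pics/ and viewed, at most 10 in all, crops included, and the job is handed in when it is done.

Besides the shell and the picture viewer there is one more tool, called by a JSON object that holds its "fn" and its "kwargs", one argument or row to a line. arm_command: Moves the arm, as the interface text tells. Its arguments: {"type":"object","properties":{"increments":{"type":"array","items":{"type":"object","properties":{"slide":{"type":"array","items":{"type":"number"}},"spin":{"type":"number"},"gripper":{"type":"number"}}}},"newtons":{"type":"number"}},"required":["increments"]}

```bash
mkdir -p pics; ls
python3 - <<'E'
from station import status, imaging
import cv2,numpy as np
print(status.get_obs())
for n in ["scene","side"]:
    d=imaging.get_image(n); cv2.imwrite(f"pics/{n}0.png",d["frame"][:,:,::-1])
    np.savez(f"pics/{n}0.npz",**d)
    print({k:v for k,v in d.items() if k!="frame"})
E
```

```text
pics
{'t': 0.0, 'q': array([-1.18997819e-01,  5.33641561e-02,  1.61428128e+00,  3.21234878e-07,
        1.47599439e+00, -1.19010734e-01]), 'dq': array([-1.02606417e-03, -1.69830678e-03,  1.32115382e-03, -9.97646760e-04,
       -1.37504730e-03, -3.55909349e-05]), 'effort': array([ 2.70554956e-04, -3.93670499e+01, -3.70175600e+01, -1.62778279e-04,
        6.93513779e-03, -6.06393527e-06]), 'tool_pos': array([6.24531511e-01, 5.78595479e-05, 3.02665940e-01]), 'tool_rot': array([-2.22028872e+00, -2.22031732e+00,  1.98637512e-03]), 'contact_force': array([ 0.35588893,  0.96365211, -0.36803142]), 'wrist_torque': array([-0.01825385,  0.02213442, -0.00615628]), 'grip_force': 0.0, 'opening': 0.08549355519701823}
{'vfov': 43.6756466196524, 'cx': 288.30163867224724, 'cy': 210.6481368063191, 'view': array([[-0.18066577,  0.98350726,  0.00856438,  0.20978175],
       [-0.60759615, -0.11845157,  0.7853637 ,  0.28731767],
       [ 0.77342536,  0.13668465,  0.61897537, -1.61316396],
       [ 0.        ,  0.        ,  0.        ,  1.        ]])}
{'vfov': 48.26291636830417, 'cx': 276.0640199036628, 'cy': 205.1655384786732, 'view': array([[-0.66863634, -0.74341044, -0.01632082,  0.32062494],
       [ 0.45083786, -0.4227505 ,  0.78614708, -0.35621261],
       [-0.59132958,  0.51828847,  0.61782392, -0.52455367],
       [ 0.        ,  0.        ,  0.        ,  1.        ]])}
```

View pics/scene0.png

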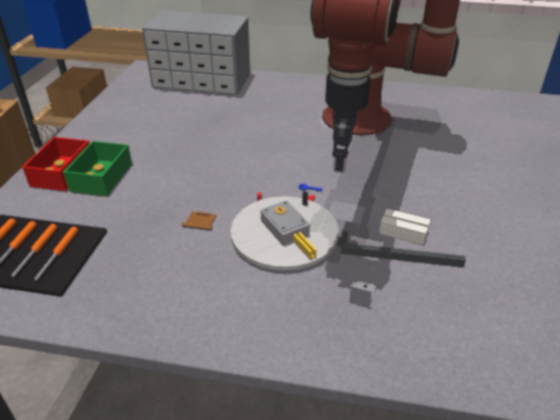

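View pics/side0.png

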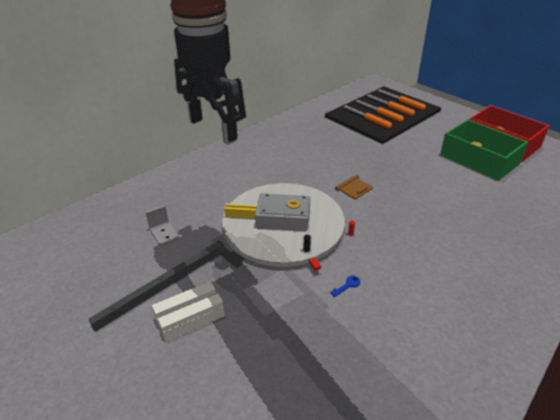

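The scene view shows the dark fence from (340,243) to (463,260), the guide at (405,226), the disc centred near (285,230), the post at (306,198), the red tab at (312,198), the red pin at (260,196) and the key at (310,188). In the side view the guide is at (190,310), the fence runs (95,322) to (235,245), the post is at (307,243) and the pin at (351,228).

```bash
cat > h.py <<'E'
import numpy as np,cv2
from scipy.spatial.transform import Rotation as R
def load(n): 
    d=dict(np.load(f"pics/{n}.npz")); return d
def cam(d):
    f=d["frame"].shape[0]/2/np.tan(np.radians(float(d["vfov"]))/2)
    if "view" in d: M=np.linalg.inv(d["view"])
    else: M=d["T"]@d["mount"]
    return f,M
def ray(d,uv):
    f,M=cam(d); uv=np.atleast_2d(np.asarray(uv,float))
    c=np.c_[(uv[:,0]-d["cx"])/f,-(uv[:,1]-d["cy"])/f,-np.ones(len(uv))]
    return M[:3,3],c@M[:3,:3].T
def plane(d,uv,z):
    o,v=ray(d,uv); return (o+v*((z-o[2])/v[:,2])[:,None])
def tri(d1,u1,d2,u2):
    o1,v1=ray(d1,u1);o2,v2=ray(d2,u2);v1=v1[0];v2=v2[0]
    s=np.linalg.lstsq(np.c_[v1,-v2],o2-o1,rcond=None)[0]
    a=o1+s[0]*v1;b=o2+s[1]*v2
    return (a+b)/2,np.linalg.norm(a-b)
def proj(d,p):
    f,M=cam(d);p=np.atleast_2d(p);c=(p-M[:3,3])@M[:3,:3]
    return np.c_[d["cx"]+f*c[:,0]/-c[:,2],d["cy"]-f*c[:,1]/-c[:,2]]
def blobs(m,amin=15):
    n,l,s,c=cv2.connectedComponentsWithStats(m.astype(np.uint8))
    return [(s[i],c[i],l==i) for i in range(1,n) if s[i][4]>=amin]
def snap(name,out):
    from station import status,imaging
    o=status.get_obs();d=imaging.get_image(name)
    T=np.eye(4);T[:3,:3]=R.from_rotvec(o["tool_rot"]).as_matrix();T[:3,3]=o["tool_pos"]
    d["T"]=T;np.savez(f"pics/{out}.npz",**d);cv2.imwrite(f"pics/{out}.png",d["frame"][:,:,::-1]);return d
E
python3 - <<'E'
from h import *
for n in ["scene0","side0"]:
    d=load(n);I=d["frame"].astype(int);r,g,b=I[...,0],I[...,1],I[...,2]
    for nm,m,z in [("red",(r>150)&(g<60)&(b<60),.02),("blue",(b>120)&(r<80)&(g<100),.003),("yellow",(r>150)&(g>120)&(b<60),.05)]:
        for s,c,_ in blobs(m,8): 
            if s[4]<600: print(n,nm,s,c.round(1),plane(d,c,z)[0].round(3))
d=snap("wrist","w0");print({k:v for k,v in d.items() if k!="frame"})
s0,s1=load("scene0"),load("side0")
print(tri(s0,(463,260),s1,(95,322)))
print(plane(s0,[(348,241),(464,257)],.022),plane(s1,[(222,240),(92,321)],.022))
E
```

```text
scene0 red [ 40 140  11  11  14] [ 44.6 145.2] [ 0.365 -0.823  0.02 ]
scene0 red [ 51 141  37  31 160] [ 66.4 159.3] [ 0.419 -0.729  0.02 ]
scene0 red [ 23 158  10  11  28] [ 27.4 164.9] [ 0.463 -0.814  0.02 ]
scene0 red [ 35 168   7   2   9] [ 38.3 168.2] [ 0.472 -0.778  0.02 ]
scene0 red [ 43 169   8   2   8] [ 46.5 169.6] [ 0.473 -0.754  0.02 ]
scene0 red [308 196   6   3  11] [310.5 197.4] [ 0.461 -0.075  0.02 ]
scene0 blue [299 184  23   7  72] [307.9 187.3] [ 0.398 -0.09   0.003]
scene0 yellow [295 234  20  19 121] [304.  242.9] [ 0.659 -0.06   0.05 ]
scene0 yellow [311 254   4   3   8] [312.2 255.2] [ 0.692 -0.038  0.05 ]
side0 red [529 125  20  15  39] [538.6 132.2] [ 0.4   -0.809  0.02 ]
side0 red [350 221   5   3  12] [351.6 222.2] [ 0.489 -0.206  0.02 ]
side0 red [310 258  10  10  58] [314.7 262.1] [ 0.462 -0.076  0.02 ]
side0 blue [331 275  29  21 192] [346.5 284.4] [ 0.399 -0.09   0.003]
side0 yellow [225 204  31   7 100] [240.  207.3] [ 0.643 -0.054  0.05 ]
{'vfov': 63.39718980232365, 'cx': 285.82965055787247, 'cy': 207.64130376012253, 'mount': array([[ 8.48235864e-05, 
[... 188 characters left out ...]
9.65997079e-01,
        -6.91824743e-02],
       [ 0.00000000e+00,  0.00000000e+00,  0.00000000e+00,
         1.00000000e+00]]), 'T': array([[-2.81820549e-05,  9.99998224e-01, -1.88422573e-03,
         6.24550482e-01],
       [ 9.99999978e-01,  2.85746379e-05,  2.08325831e-04,
         4.65630422e-05],
       [ 2.08379302e-04, -1.88421981e-03, -9.99998203e-01,
         3.02772210e-01],
       [ 0.00000000e+00,  0.00000000e+00,  0.00000000e+00,
         1.00000000e+00]])}
(array([0.60845968, 0.268505  , 0.01434043]), np.float64(0.00320807057767984))
[[0.6034495  0.02813056 0.022     ]
 [0.60761812 0.27060019 0.022     ]] [[0.61780976 0.01025895 0.022     ]
 [0.60606318 0.2707529  0.022     ]]
```

View pics/w0.png

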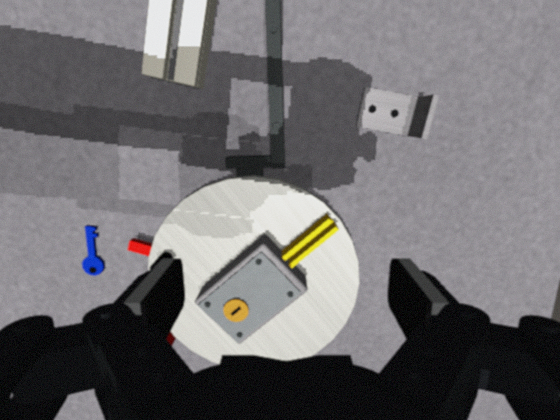

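The wrist view shows the guide's lower end at (175,80), the fence along column ~277 down to its corner at (285,165), and the disc centred near (253,270). The key is at (92,250) and the bracket at (398,112). Next I'll move back along +y and up for a full view.

{"fn": "arm_command", "kwargs": {
  "increments": [
    {"slide": [0.035, 0, -0.02], "gripper": -1},
    {"slide": [0.07, 0, -0.04], "gripper": -1},
    {"slide": [0.105, 0, -0.06], "gripper": -1},
    {"slide": [0.13, 0, -0.08], "gripper": -1},
    {"slide": [0.15, 0, -0.1], "gripper": -1},
    {"slide": [0.15, 0, -0.1], "gripper": -1},
    {"slide": [0.15, 0, -0.1], "gripper": -1},
    {"slide": [0.15, 0, -0.1], "gripper": -1}
  ],
  "newtons": 40
}}

```text
validation failed for argument at $.in...
```

Run:
```python
from h import *
d=snap("wrist","w1");print(d["T"].round(4))
```

```text
[[ 1.000e-04  1.000e+00 -1.600e-03  6.246e-01]
 [ 1.000e+00 -1.000e-04  1.000e-04  0.000e+00]
 [ 1.000e-04 -1.600e-03 -1.000e+00  3.029e-01]
 [ 0.000e+00  0.000e+00  0.000e+00  1.000e+00]]
```

View pics/w1.png

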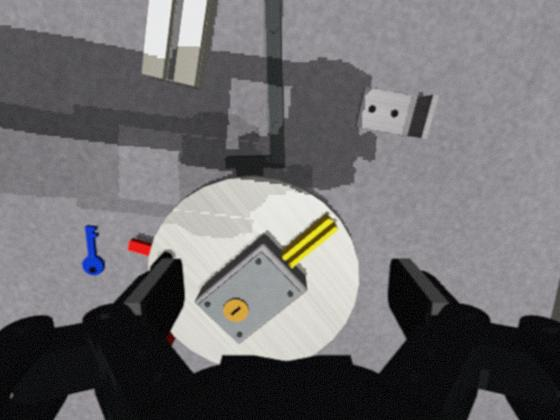

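The call was refused, so the arm stayed put and this picture matches the last one. The rows probably need `spin`.

{"fn": "arm_command", "kwargs": {
  "increments": [
    {"slide": [0.035, 0.0, -0.02], "spin": 0, "gripper": -1},
    {"slide": [0.07, 0.0, -0.04], "spin": 0, "gripper": -1},
    {"slide": [0.105, 0.0, -0.06], "spin": 0, "gripper": -1},
    {"slide": [0.13, 0.0, -0.08], "spin": 0, "gripper": -1},
    {"slide": [0.15, 0.0, -0.1], "spin": 0, "gripper": -1},
    {"slide": [0.15, 0.0, -0.1], "spin": 0, "gripper": -1},
    {"slide": [0.15, 0.0, -0.1], "spin": 0, "gripper": -1},
    {"slide": [0.15, 0.0, -0.1], "spin": 0, "gripper": -1}
  ],
  "newtons": 40
}}

```text
t: 0.87
tool_pos: [0.6248, 0.1494, 0.4025]
tool_rot: [-2.221, -2.221, 0.003]
contact_force: [-0.2, -0.7, -1.3]
opening: 0.0004
grip_force: 0.0
```

Run:
```python
from h import *
d=snap("wrist","w1");print(d["T"].round(4))
```

```text
[[ 2.000e-04  1.000e+00 -1.800e-03  6.248e-01]
 [ 1.000e+00 -2.000e-04 -8.000e-04  1.494e-01]
 [-8.000e-04 -1.800e-03 -1.000e+00  4.025e-01]
 [ 0.000e+00  0.000e+00  0.000e+00  1.000e+00]]
```

View pics/w1.png

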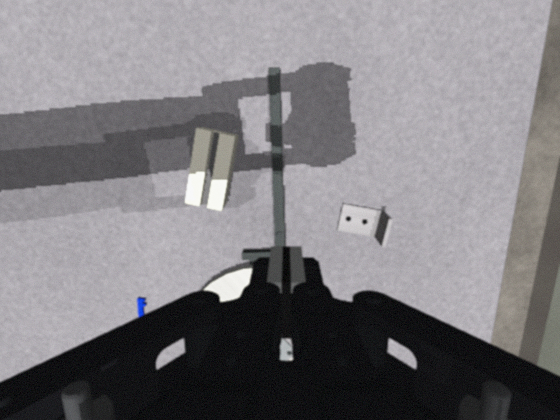

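The wrist view shows the guide's top corners at about (199,128), (237,136), (222,211) and (185,204). The fence runs from (275,68) to (281,247), the end-stop arm is at (243,255), and the bracket is at (362,220).

Run:
```python
from h import *
from scipy.optimize import least_squares
w0,w1,s0,s1=[load(n) for n in("w0","w1","scene0","side0")]
# disc circle (w0): light, low-saturation blob
I=w0["frame"].astype(int);m=(I.min(2)>150)
bl=max(blobs(m,500),key=lambda b:b[0][4] if b[1][1]>180 else 0)
c=max(cv2.findContours(bl[2].astype(np.uint8),0,1)[0],key=cv2.contourArea)[:,0].astype(float)
hull=cv2.convexHull(c.astype(np.float32))[:,0]
P=plane(w0,hull,.022)[:,:2]
f=lambda q:np.hypot(*(P-q[:2]).T)-q[2]
s=least_squares(f,[.57,-.06,.12],loss="soft_l1",f_scale=.001);print("disc",s.x.round(4),np.abs(f(s.x)).max())
# fence left edge in w1
I=w1["frame"].astype(float);g=cv2.GaussianBlur(I.mean(2),(3,3),0)
rows=np.arange(170,240);e=[]
for r in rows:
    dx=np.diff(g[r,255:300]);i=dx.argmin();j=i+dx[i:].argmax();e.append((256+i-.5,256+j-.5,r))
e=np.array(e);A=plane(w1,e[:,[0,2]],.022)[:,:2];B=plane(w1,e[:,[1,2]],.022)[:,:2]
for Q in(A,B):
    k=np.polyfit(Q[:,1],Q[:,0],1);rr=Q[:,0]-np.polyval(k,Q[:,1]);k=np.polyfit(Q[abs(rr)<.002,1],Q[abs(rr)<.002,0],1);print("fence x=k*y+b",k.round(4),np.median(Q,0).round(4),rr.std().round(4))
print("end far/near",plane(w1,[(270,68),(281,247),(243,250),(243,259)],.022).round(4))
for nm,uv in [("guide",[(199,128),(237,136),(222,211),(185,204)])]:
    p=plane(w1,uv,.036)[:,:2];print(p.round(4),p.mean(0),[np.hypot(*(p[i]-p[i-1])).round(4) for i in range(4)])
cv2.imwrite("pics/z.png",cv2.resize(np.hstack([w1["frame"][50:270,160:410]]),None,fx=2.4,fy=2.4,interpolation=cv2.INTER_CUBIC)[:,:,::-1])
# post/pin
for d,n in((s0,"s"),(s1,"d")):
    pass
print("post tri",tri(s0,(305.5,193),s1,(307,236.5)))
print("pin tri",tri(s0,(259.5,194),s1,(351.5,221.5)))
```

```text
disc [ 0.5866 -0.1151  0.1198] 0.00801462279410034
fence x=k*y+b [-0.0253  0.6076] [0.6052 0.0985] 0.0004
fence x=k*y+b [-0.0423  0.6255] [0.6217 0.0985] 0.0007
end far/near [[0.604  0.2723 0.022 ]
 [0.6166 0.0364 0.022 ]
 [0.5628 0.0319 0.022 ]
 [0.5623 0.0181 0.022 ]]
[[0.5151 0.2007]
 [0.5622 0.1909]
 [0.5386 0.0931]
 [0.49   0.1027]] [0.52647262 0.14685794] [np.float64(0.1011), np.float64(0.0481), np.float64(0.1006), np.float64(0.0495)]
post tri (array([ 0.49168492, -0.08405927,  0.05478854]), np.float64(0.002518815042693785))
pin tri (array([ 0.48301088, -0.19563057,  0.03009427]), np.float64(0.00291383968826681))
```

View pics/z.png

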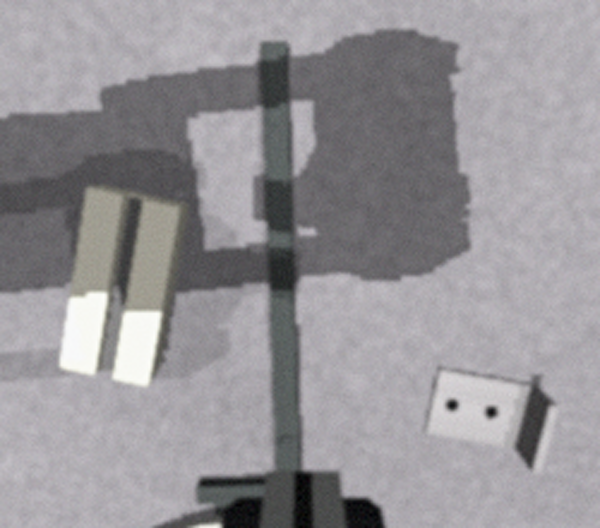

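The guide's sizes and heights check out:

| Item | Measured value |
|---|---|
| Guide centre | (0.5265, 0.147), turned 14° |
| Axis | (0.587, -0.115) |
| Station yaw | about 0.022 rad |
| Seat | about (0.581, 0.075) |
| q | about 0.62 |

I'll go to the guide's -x side.

{"fn": "arm_command", "kwargs": {
  "increments": [
    {"slide": [-0.005, -0.04, 0.0], "spin": 0, "gripper": -1},
    {"slide": [-0.01, -0.08, 0.01], "spin": 0, "gripper": -1},
    {"slide": [-0.015, -0.12, 0.02], "spin": 0, "gripper": -1},
    {"slide": [-0.019, -0.155, 0.04], "spin": 0, "gripper": -1},
    {"slide": [-0.019, -0.165, 0.08], "spin": 0, "gripper": -1},
    {"slide": [-0.019, -0.165, 0.12], "spin": 0, "gripper": -1},
    {"slide": [-0.019, -0.165, 0.16], "spin": 0, "gripper": -1},
    {"slide": [-0.019, -0.165, 0.2], "spin": 0, "gripper": -1}
  ]
}}

```text
t: 1.58
tool_pos: [0.4586, 0.1297, 0.2009]
tool_rot: [-2.223, -2.219, 0.001]
contact_force: [0.8, 0.0, -0.8]
opening: -0.0003
grip_force: 0.0
```

{"fn": "arm_command", "kwargs": {
  "increments": [
    {"slide": [0, 0, 0.04], "spin": 0, "gripper": -1},
    {"slide": [0, 0, 0.08], "spin": 0, "gripper": -1},
    {"slide": [0, 0, 0.11], "spin": 0, "gripper": -1},
    {"slide": [0, 0, 0.117], "spin": 0, "gripper": -1},
    {"slide": [0, 0, 0.117], "spin": 0, "gripper": -1},
    {"slide": [0, 0, 0.117], "spin": 0, "gripper": -1}
  ]
}}

```text
t: 2.08
tool_pos: [0.4603, 0.1305, 0.0873]
tool_rot: [2.222, 2.22, -0.0]
contact_force: [0.6, 0.5, 0.6]
opening: 0.0001
grip_force: 0.0
```

{"fn": "arm_command", "kwargs": {
  "increments": [
    {"slide": [0, 0.01, 0.0], "spin": 0, "gripper": -1},
    {"slide": [0, 0.02, 0.0], "spin": 0, "gripper": -1},
    {"slide": [0, 0.028, 0.0], "spin": 0, "gripper": -1},
    {"slide": [0, 0.035, 0.0], "spin": 0, "gripper": -1},
    {"slide": [0, 0.042, 0.0], "spin": 0, "gripper": -1},
    {"slide": [0, 0.049, 0.0], "spin": 0, "gripper": -1},
    {"slide": [0, 0.056, 0.0], "spin": 0, "gripper": -1},
    {"slide": [0, 0.06, 0.0], "spin": 0, "gripper": -1}
  ]
}}

```text
t: 2.75
tool_pos: [0.521, 0.131, 0.087]
tool_rot: [2.221, 2.221, 0.001]
contact_force: [-1.5, -0.5, 0.1]
opening: 0.0
grip_force: 0.8
```

{"fn": "arm_command", "kwargs": {
  "increments": [
    {"slide": [0, 0.004, 0], "spin": 0, "gripper": -1},
    {"slide": [0, 0.008, 0], "spin": 0, "gripper": -1},
    {"slide": [0, 0.011, 0], "spin": 0, "gripper": -1},
    {"slide": [0, 0.014, 0], "spin": 0, "gripper": -1}
  ]
}}

```text
t: 3.08
tool_pos: [0.5341, 0.131, 0.0868]
tool_rot: [-2.221, -2.221, 0.0]
contact_force: [-1.2, -1.2, 0.7]
opening: -0.0003
grip_force: 0.7
```

Run:
```python
from h import *
a=snap("scene","sc1");b=snap("side","sd1")
cv2.imwrite("pics/z1.png",np.hstack([cv2.resize(i,None,fx=2.5,fy=2.5,interpolation=cv2.INTER_CUBIC) for i in (a["frame"][160:300,320:480],b["frame"][210:350,80:240])])[:,:,::-1])
```

```text
(no output)
```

View pics/z1.png

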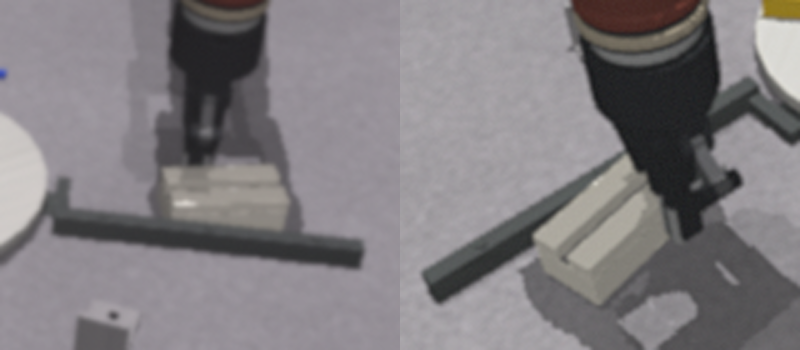

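The guide (scene crop ~(228,200)) is now nearly parallel to the fence with a small gap left. I'll push on gently until the force rises.

{"fn": "arm_command", "kwargs": {
  "increments": [
    {"slide": [0, 0.003, 0], "spin": 0, "gripper": -1},
    {"slide": [0, 0.006, 0], "spin": 0, "gripper": -1},
    {"slide": [0, 0.006, 0], "spin": 0, "gripper": -1}
  ]
}}

```text
t: 3.43
tool_pos: [0.5372, 0.1316, 0.086]
tool_rot: [-2.216, -2.217, 0.01]
contact_force: [-10.6, 1.5, 6.4]
opening: -0.0002
grip_force: 5.2
```

Flush against the fence at 10 N. Now I'll go round to the guide's +y end.

{"fn": "arm_command", "kwargs": {
  "increments": [
    {"slide": [0, -0.02, 0], "spin": 0, "gripper": -1},
    {"slide": [0.02, -0.04, 0], "spin": 0, "gripper": -1},
    {"slide": [0.06, -0.045, 0], "spin": 0, "gripper": -1},
    {"slide": [0.1, -0.045, 0], "spin": 0, "gripper": -1},
    {"slide": [0.115, -0.02, 0], "spin": 0, "gripper": -1},
    {"slide": [0.115, 0.02, 0], "spin": 0, "gripper": -1},
    {"slide": [0.115, 0.037, 0], "spin": 0, "gripper": -1},
    {"slide": [0.115, 0.037, 0], "spin": 0, "gripper": -1}
  ]
}}

```text
t: 4.1
tool_pos: [0.5809, 0.2466, 0.0882]
tool_rot: [2.22, 2.219, 0.007]
contact_force: [0.3, 0.2, 1.3]
opening: -0.0004
grip_force: 0.0
```

Run:
```python
from h import *
a=snap("scene","sc2");b=snap("side","sd2")
for d,z in((a,.022),(b,.022)):
    pass
cv2.imwrite("pics/z2.png",np.hstack([cv2.resize(i,None,fx=2.5,fy=2.5,interpolation=cv2.INTER_CUBIC) for i in (a["frame"][160:300,320:480],b["frame"][210:350,80:240])])[:,:,::-1])
```

```text
(no output)
```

View pics/z2.png

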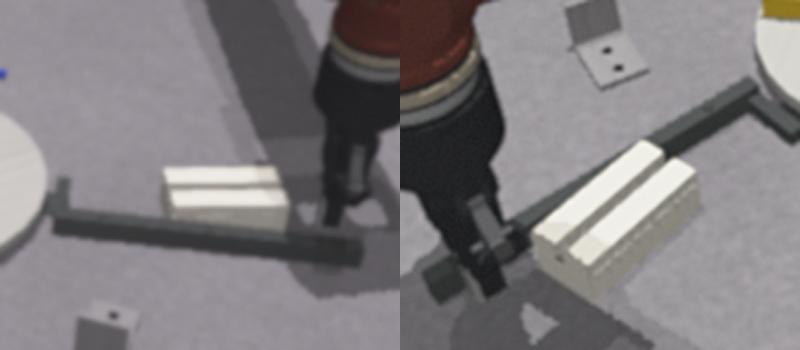

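The guide lies alongside the fence, with the fingers clear beyond its +y end (scene crop (340,200)). Now I'll push along -y.

{"fn": "arm_command", "kwargs": {
  "increments": [
    {"slide": [-0.012, 0, 0], "spin": 0, "gripper": -1},
    {"slide": [-0.024, 0, 0], "spin": 0, "gripper": -1},
    {"slide": [-0.034, 0, 0.0], "spin": 0, "gripper": -1},
    {"slide": [-0.042, 0.001, 0.0], "spin": 0, "gripper": -1},
    {"slide": [-0.05, 0.001, 0.0], "spin": 0, "gripper": -1},
    {"slide": [-0.058, 0.001, 0.0], "spin": 0, "gripper": -1},
    {"slide": [-0.066, 0.002, 0.0], "spin": 0, "gripper": -1},
    {"slide": [-0.074, 0.002, 0.0], "spin": 0, "gripper": -1}
  ]
}}

```text
t: 4.87
tool_pos: [0.5791, 0.1711, 0.087]
tool_rot: [2.222, 2.221, 0.001]
contact_force: [-0.5, 1.0, -0.3]
opening: -0.0
grip_force: 0.5
```

{"fn": "arm_command", "kwargs": {
  "increments": [
    {"slide": [-0.007, 0, 0], "spin": 0, "gripper": -1},
    {"slide": [-0.014, 0, 0], "spin": 0, "gripper": -1},
    {"slide": [-0.02, 0, 0.0], "spin": 0, "gripper": -1},
    {"slide": [-0.025, 0.001, 0.0], "spin": 0, "gripper": -1},
    {"slide": [-0.028, 0.001, 0.0], "spin": 0, "gripper": -1},
    {"slide": [-0.03, 0.001, 0.0], "spin": 0, "gripper": -1}
  ]
}}

```text
t: 5.37
tool_pos: [0.5802, 0.1416, 0.087]
tool_rot: [2.222, 2.221, 0.001]
contact_force: [-0.7, 1.2, 0.7]
opening: -0.0002
grip_force: 0.7
```

{"fn": "arm_command", "kwargs": {
  "increments": [
    {"slide": [-0.003, 0, 0], "spin": 0, "gripper": -1},
    {"slide": [-0.006, 0, 0], "spin": 0, "gripper": -1},
    {"slide": [-0.006, 0, 0], "spin": 0, "gripper": -1}
  ]
}}

```text
t: 5.62
tool_pos: [0.58, 0.1365, 0.0871]
tool_rot: [-2.221, -2.22, -0.002]
contact_force: [0.0, 4.2, 0.9]
opening: 0.0002
grip_force: 2.1
```

{"fn": "arm_command", "kwargs": {
  "increments": [
    {"slide": [-0.002, 0, 0], "spin": 0, "gripper": -1},
    {"slide": [-0.003, 0, 0], "spin": 0, "gripper": -1},
    {"slide": [-0.003, 0, 0], "spin": 0, "gripper": -1}
  ]
}}

```text
t: 5.87
tool_pos: [0.5802, 0.1357, 0.0875]
tool_rot: [-2.22, -2.218, -0.008]
contact_force: [-0.3, 12.1, 1.7]
opening: -0.0
grip_force: 6.2
```

At the end stop (12 N). Now I'll reseat it against the fence.

{"fn": "arm_command", "kwargs": {
  "increments": [
    {"slide": [0.025, 0, 0], "spin": 0, "gripper": -1},
    {"slide": [0.03, -0.035, 0], "spin": 0, "gripper": -1},
    {"slide": [0.025, -0.075, 0], "spin": 0, "gripper": -1},
    {"slide": [-0.01, -0.085, 0], "spin": 0, "gripper": -1},
    {"slide": [-0.045, -0.085, 0], "spin": 0, "gripper": -1},
    {"slide": [-0.055, -0.07, 0], "spin": 0, "gripper": -1},
    {"slide": [-0.055, -0.05, 0], "spin": 0, "gripper": -1},
    {"slide": [-0.055, -0.045, 0], "spin": 0, "gripper": -1}
  ]
}}

```text
t: 6.53
tool_pos: [0.5368, 0.0767, 0.0875]
tool_rot: [2.222, 2.218, 0.001]
contact_force: [0.0, 0.8, 0.3]
opening: -0.0001
grip_force: 0.0
```

{"fn": "arm_command", "kwargs": {
  "increments": [
    {"slide": [0, 0.003, 0], "spin": 0, "gripper": -1},
    {"slide": [0, 0.006, 0], "spin": 0, "gripper": -1},
    {"slide": [0, 0.007, 0], "spin": 0, "gripper": -1},
    {"slide": [0, 0.007, 0], "spin": 0, "gripper": -1}
  ]
}}

```text
t: 6.87
tool_pos: [0.5413, 0.0784, 0.0864]
tool_rot: [-2.22, -2.222, 0.001]
contact_force: [-0.9, -1.0, 0.4]
opening: 0.0002
grip_force: 0.4
```

{"fn": "arm_command", "kwargs": {
  "increments": [
    {"slide": [0, 0.002, 0], "spin": 0, "gripper": -1},
    {"slide": [0, 0.003, 0], "spin": 0, "gripper": -1},
    {"slide": [0, 0.003, 0], "spin": 0, "gripper": -1}
  ]
}}

```text
t: 7.12
tool_pos: [0.5436, 0.0782, 0.0864]
tool_rot: [-2.219, -2.22, 0.005]
contact_force: [-6.0, -0.8, 2.9]
opening: -0.0001
grip_force: 3.0
```

{"fn": "arm_command", "kwargs": {
  "increments": [
    {"slide": [0, 0.002, 0], "spin": 0, "gripper": -1},
    {"slide": [0, 0.002, 0], "spin": 0, "gripper": -1}
  ]
}}

```text
t: 7.28
tool_pos: [0.544, 0.0782, 0.0863]
tool_rot: [-2.216, -2.218, 0.011]
contact_force: [-13.7, -1.0, 10.7]
opening: -0.0
grip_force: 7.1
```

{"fn": "arm_command", "kwargs": {
  "increments": [
    {"slide": [0, -0.03, 0], "spin": 0, "gripper": -1},
    {"slide": [0.03, -0.055, -0.02], "spin": 0, "gripper": -1},
    {"slide": [0.05, -0.055, -0.055], "spin": 0, "gripper": -1},
    {"slide": [0.06, -0.03, -0.085], "spin": 0, "gripper": -1},
    {"slide": [0.06, 0.0, -0.11], "spin": 0, "gripper": -1},
    {"slide": [0.06, 0.03, -0.14], "spin": 0, "gripper": -1},
    {"slide": [0.06, 0.04, -0.17], "spin": 0, "gripper": -1},
    {"slide": [0.06, 0.04, -0.17], "spin": 0, "gripper": -1}
  ]
}}

```text
t: 7.95
tool_pos: [0.5922, 0.1387, 0.2658]
tool_rot: [2.214, 2.215, 0.019]
contact_force: [0.6, -0.2, 1.0]
opening: -0.0002
grip_force: 0.0
```

Run:
```python
from h import *
d=snap("wrist","w3");print(d["T"].round(4))
```

```text
[[-2.000e-04  9.999e-01  1.540e-02  5.922e-01]
 [ 1.000e+00  1.000e-04  2.000e-03  1.387e-01]
 [ 2.000e-03  1.540e-02 -9.999e-01  2.658e-01]
 [ 0.000e+00  0.000e+00  0.000e+00  1.000e+00]]
```

View pics/w3.png

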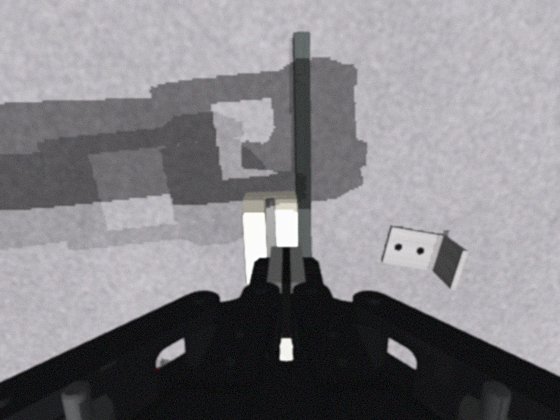

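The guide is flush along the fence (its right side meets the fence at column ~298), with its +y end at rows 193–212 and column 245. I'll check this numerically.

Run:
```python
from h import *
w=load("w3")
g=w["frame"].astype(float).mean(2)
print(g[186:218,255].round(),"\n",g[215:280:8,238:250].round(),"\n",g[225,290:315].round())
print("row193 z0",plane(w,(258,193),0)[0].round(4),"row212 z36",plane(w,(258,212),.036)[0].round(4))
print("left edge",plane(w,[(244,215),(246,275)],.036).round(4))
```

```text
[ 82.  90.  84.  83.  87.  91. 107. 116. 118. 112. 114. 122. 114. 129.
 147. 159. 159. 167. 162. 161. 162. 164. 164. 161. 159. 165. 208. 246.
 251. 251. 250. 250.] 
 [[161. 160. 161. 156. 174. 228. 249. 252. 251. 250. 251. 251.]
 [161. 163. 161. 155. 172. 225. 247. 251. 250. 250. 250. 251.]
 [161. 161. 158. 152. 151. 180. 238. 251. 251. 250. 250. 250.]
 [170. 177. 179. 176. 176. 189. 231. 246. 251. 250. 250. 249.]
 [178. 179. 186. 182. 181. 175. 190. 239. 251. 252. 251. 251.]
 [180. 186. 179. 181. 179. 171. 187. 231. 250. 251. 252. 251.]
 [185. 189. 183. 180. 181. 177. 170. 196. 244. 253. 251. 251.]
 [180. 182. 185. 182. 182. 181. 180. 190. 235. 250. 252. 253.]
 [180. 174. 178. 178. 185. 184. 183. 172. 196. 244. 252. 231.]] 
 [251. 252. 252. 251. 252. 252. 254. 223. 135. 101.  90.  97.  96.  98.
  94.  96.  95.  98.  95.  98. 114. 162. 174. 177. 175.]
row193 z0 [0.5677 0.1302 0.    ] row212 z36 [0.5698 0.1204 0.036 ]
left edge [[0.557  0.1176 0.036 ]
 [0.557  0.0577 0.036 ]]
```

The +y end reads y ≈ 0.131 rather than 0.125, but the arm was still settling when I took it. I'll look at the end-stop gap directly from the first viewpoint, settled.

{"fn": "arm_command", "kwargs": {
  "increments": [
    {"slide": [-0.035, 0.005, -0.01], "spin": 0, "gripper": -1},
    {"slide": [-0.07, 0.01, -0.02], "spin": 0, "gripper": -1},
    {"slide": [-0.11, 0.015, -0.03], "spin": 0, "gripper": -1},
    {"slide": [-0.13, 0.02, -0.04], "spin": 0, "gripper": -1},
    {"slide": [-0.13, 0.03, -0.05], "spin": 0, "gripper": -1},
    {"slide": [-0.13, 0.03, -0.05], "spin": 0, "gripper": -1},
    {"slide": [-0.13, 0.03, -0.05], "spin": 0, "gripper": -1},
    {"slide": [-0.13, 0.03, -0.05], "spin": 0, "gripper": -1}
  ]
}}

```text
t: 8.67
tool_pos: [0.6161, 0.0088, 0.3053]
tool_rot: [-2.219, -2.221, 0.002]
contact_force: [0.4, 0.2, 0.1]
opening: -0.0003
grip_force: 0.0
```

Run:
```python
from h import *
d=snap("wrist","w4");print(d["T"].round(4))
cv2.imwrite("pics/z4.png",cv2.resize(d["frame"][0:190,180:360],None,fx=3.1,fy=3.1,interpolation=cv2.INTER_CUBIC)[:,:,::-1])
```

```text
[[-1.000e-03  1.000e+00 -2.300e-03  6.161e-01]
 [ 1.000e+00  1.000e-03  5.000e-04  8.800e-03]
 [ 5.000e-04 -2.300e-03 -1.000e+00  3.053e-01]
 [ 0.000e+00  0.000e+00  0.000e+00  1.000e+00]]
```

View pics/z4.png

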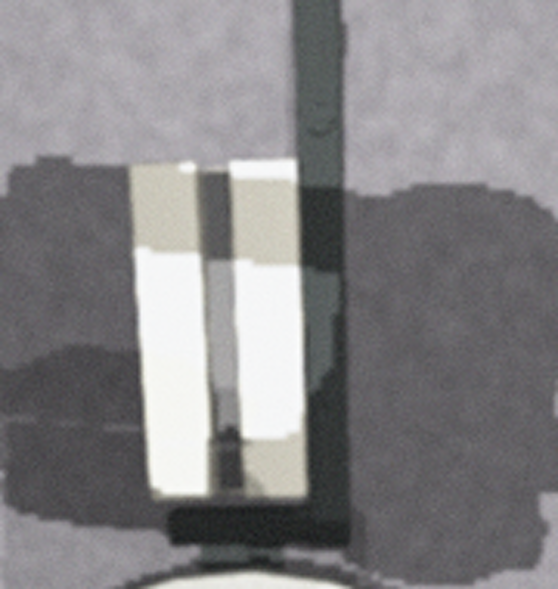

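The guide's right side lies on the fence, its -y end edge is at row ~160, and the stop's dark top is below that (rows 163–176). Now the numbers.

Run:
```python
from h import *
w=load("w4");g=w["frame"].astype(float).mean(2)
def edges(c,r0,r1):
    p=g[r0:r1,c-2:c+3].mean(1);return p.round().astype(int)
print("col240",edges(240,154,182));print("col270",edges(270,154,182));print("top col230",edges(230,46,62))
pr=lambda u,v,z:plane(w,(u,v),z)[0].round(4)
print("guide -y end",pr(235,160,.036),pr(270,160,.036)," +y end",pr(232,53,.036))
print("stop outer edge",pr(250,175.5,.014),"left",pr(235,170,.014))
print("guide left",pr(222.5,60,.036),pr(228,155,.036),"right",pr(276,60,.036),pr(279,155,.036))
print("fence right edge",pr(291,20,.022),pr(292,165,.022))
```

```text
col240 [245 245 246 247 243 203 134  95  76  54  37  35  38  40  40  38  36  40
  37  35  37  66 114 139 144 140 130 116]
col270 [196 197 196 197 196 179 132  95  76  45  37  34  40  41  36  38  38  36
  35  38  37  40  63  87  97  94  80  59]
top col230 [171 171 173 174 175 168 170 186 196 197 197 195 194 196 196 197]
guide -y end [0.5644 0.0325 0.036 ] [0.5992 0.0325 0.036 ]  +y end [0.5653 0.1306 0.036 ]
stop outer edge [0.5765 0.0133 0.014 ] left [0.5606 0.0192 0.014 ]
guide left [0.5563 0.1246 0.036 ] [0.5576 0.0374 0.036 ] right [0.6057 0.1247 0.036 ] [0.6081 0.0375 0.036 ]
fence right edge [0.6195 0.1615 0.022 ] [0.6213 0.0257 0.022 ]
```

There's still a gap of about 5 mm at the end stop: the guide's end is at 0.0325 and the stop face at about 0.026. I'll push along -y again.

{"fn": "arm_command", "kwargs": {
  "increments": [
    {"slide": [0.035, -0.01, 0.0], "spin": 0, "gripper": -1},
    {"slide": [0.075, -0.02, 0.0], "spin": 0, "gripper": -1},
    {"slide": [0.115, -0.033, 0.0], "spin": 0, "gripper": -1},
    {"slide": [0.15, -0.033, 0.02], "spin": 0, "gripper": -1},
    {"slide": [0.16, -0.033, 0.06], "spin": 0, "gripper": -1},
    {"slide": [0.16, -0.033, 0.1], "spin": 0, "gripper": -1},
    {"slide": [0.16, -0.033, 0.14], "spin": 0, "gripper": -1},
    {"slide": [0.16, -0.033, 0.17], "spin": 0, "gripper": -1}
  ]
}}

```text
t: 9.38
tool_pos: [0.5809, 0.1692, 0.1322]
tool_rot: [-2.216, -2.222, 0.007]
contact_force: [0.1, 0.3, -0.3]
opening: 0.0
grip_force: 0.0
```

{"fn": "arm_command", "kwargs": {
  "increments": [
    {"slide": [0, 0, 0.03], "spin": 0, "gripper": -1},
    {"slide": [0, 0, 0.048], "spin": 0, "gripper": -1},
    {"slide": [0, 0, 0.048], "spin": 0, "gripper": -1},
    {"slide": [-0.008, 0, 0.048], "spin": 0, "gripper": -1},
    {"slide": [-0.016, 0, 0.048], "spin": 0, "gripper": -1},
    {"slide": [-0.023, 0, 0.048], "spin": 0, "gripper": -1},
    {"slide": [-0.027, 0, 0.048], "spin": 0, "gripper": -1},
    {"slide": [-0.029, 0, 0.048], "spin": 0, "gripper": -1}
  ]
}}

```text
t: 10.05
tool_pos: [0.5852, 0.1383, 0.091]
tool_rot: [2.221, 2.219, 0.005]
contact_force: [-0.1, 1.1, 1.7]
opening: -0.0002
grip_force: 0.8
```

{"fn": "arm_command", "kwargs": {
  "increments": [
    {"slide": [-0.002, 0, 0.002], "spin": 0, "gripper": -1},
    {"slide": [-0.004, 0, 0.002], "spin": 0, "gripper": -1},
    {"slide": [-0.006, 0, 0.002], "spin": 0, "gripper": -1},
    {"slide": [-0.006, 0, 0.002], "spin": 0, "gripper": -1}
  ]
}}

```text
t: 10.38
tool_pos: [0.5844, 0.1357, 0.0881]
tool_rot: [-2.22, -2.218, -0.01]
contact_force: [-1.6, 12.3, 4.2]
opening: 0.0
grip_force: 6.1
```

{"fn": "arm_command", "kwargs": {
  "increments": [
    {"slide": [0.02, 0, 0], "spin": 0, "gripper": -1},
    {"slide": [0.035, 0, -0.03], "spin": 0, "gripper": -1},
    {"slide": [0.035, 0, -0.07], "spin": 0, "gripper": -1},
    {"slide": [0.035, 0, -0.11], "spin": 0, "gripper": -1},
    {"slide": [0.02, 0.01, -0.145], "spin": 0, "gripper": -1},
    {"slide": [-0.01, 0.02, -0.17], "spin": 0, "gripper": -1},
    {"slide": [-0.04, 0.03, -0.195], "spin": 0, "gripper": -1},
    {"slide": [-0.07, 0.032, -0.218], "spin": 0, "gripper": -1}
  ]
}}

```text
t: 11.05
tool_pos: [0.6167, 0.0618, 0.307]
tool_rot: [2.219, 2.221, 0.001]
contact_force: [0.2, 0.4, 0.6]
opening: -0.0001
grip_force: 0.0
```

{"fn": "arm_command", "kwargs": {
  "increments": [
    {"slide": [-0.035, 0, 0], "spin": 0, "gripper": -1},
    {"slide": [-0.053, 0, 0], "spin": 0, "gripper": -1},
    {"slide": [-0.053, 0, 0], "spin": 0, "gripper": -1},
    {"slide": [-0.053, 0, 0], "spin": 0, "gripper": -1},
    {"slide": [-0.053, 0, 0], "spin": 0, "gripper": -1}
  ]
}}

```text
t: 11.47
tool_pos: [0.6157, 0.0105, 0.3043]
tool_rot: [-2.22, -2.221, 0.001]
contact_force: [-0.0, 0.2, -0.0]
opening: -0.0001
grip_force: 0.0
```

```bash
cat > chk.py <<'E'
from h import *
import sys
w=snap("wrist",sys.argv[1]);print(w["T"].round(4)[:3,3])
g=cv2.GaussianBlur(w["frame"].astype(float).mean(2),(3,3),0)
y0=.0325; 
def vedge(c,z,yl,yh,x):  # strongest row edge near world y in [yl,yh] at column c
    r=sorted([proj(w,(x,yl,z))[0,1],proj(w,(x,yh,z))[0,1]]);r0,r1=int(r[0]),int(r[1])+1
    p=g[r0:r1,c-2:c+3].mean(1);d=np.diff(p);i=np.abs(d).argmax();return plane(w,(c,r0+i+.5),z)[0][:2].round(4),d[i].round()
for x in(.566,.597):
    c=int(proj(w,(x,.03,.036))[0,0]);print("guide -y",vedge(c,.036,.018,.045,x),"stop outer",vedge(c,.014,.006,.02,x),"profile",g[int(proj(w,(x,.04,.036))[0,1]):int(proj(w,(x,.005,.014))[0,1]),c].astype(int))
    c=int(proj(w,(x,.128,.036))[0,0]);print("guide +y",vedge(c,.036,.118,.138,x))
for y in(.045,.06,.075,.09,.105,.12):
    r=int(proj(w,(.58,y,.036))[0,1]);o=[]
    for x in(.557,.607):
        a=int(proj(w,(x-.012,y,.036))[0,0]);b=int(proj(w,(x+.012,y,.036))[0,0])
        d=np.diff(g[r,a:b]);i=d.argmax() if x<.58 else d.argmin();o.append(plane(w,(a+i+.5,r),.036)[0][0].round(4))
    print("y",y,"left,right",o)
E
python3 chk.py w5
```

```text
[0.6157 0.0105 0.3043]
guide -y (array([0.5655, 0.0349]), np.float64(-36.0)) stop outer (array([0.5615, 0.013 ]), np.float64(29.0)) profile [244 244 245 244 232 199 163 147 146 146 145 146 148 146 131  98  60  38
  35  38  40  44  59  89 121 140 146 147 145 133]
guide +y (array([0.5652, 0.125 ]), np.float64(36.0))
guide -y (array([0.5961, 0.0259]), np.float64(-36.0)) stop outer (array([0.5946, 0.0087]), np.float64(-16.0)) profile [193 195 196 194 190 183 173 164 159 156 151 148 146 142 123  87  53  36
  33  35  36  38  45  59  75  82  78  65  49  40]
guide +y (array([0.5965, 0.125 ]), np.float64(36.0))
y 0.045 left,right [np.float64(0.5556), np.float64(0.6057)]
y 0.06 left,right [np.float64(0.5553), np.float64(0.6058)]
y 0.075 left,right [np.float64(0.555), np.float64(0.6059)]
y 0.09 left,right [np.float64(0.5548), np.float64(0.605)]
y 0.105 left,right [np.float64(0.5546), np.float64(0.6051)]
y 0.12 left,right [np.float64(0.5544), np.float64(0.6043)]
```

The guide is home: x from 0.555 to 0.606, y from 0.0255 to 0.125, parallel to the fence. Next is the turntable post, at about (0.491, -0.084); I'll come down on its +y side.

{"fn": "arm_command", "kwargs": {
  "increments": [
    {"slide": [-0.015, -0.035, 0.0], "spin": 0, "gripper": -1},
    {"slide": [-0.03, -0.07, 0.0], "spin": 0, "gripper": -1},
    {"slide": [-0.045, -0.105, 0.01], "spin": 0, "gripper": -1},
    {"slide": [-0.05, -0.125, 0.035], "spin": 0, "gripper": -1},
    {"slide": [-0.05, -0.125, 0.075], "spin": 0, "gripper": -1},
    {"slide": [-0.05, -0.125, 0.115], "spin": 0, "gripper": -1},
    {"slide": [-0.05, -0.125, 0.15], "spin": 0, "gripper": -1},
    {"slide": [-0.05, -0.125, 0.15], "spin": 0, "gripper": -1}
  ]
}}

```text
t: 12.18
tool_pos: [0.4857, -0.0378, 0.1467]
tool_rot: [-2.21, -2.214, 0.013]
contact_force: [-0.4, 0.6, -0.6]
opening: -0.0002
grip_force: 0.0
```

{"fn": "arm_command", "kwargs": {
  "increments": [
    {"slide": [0, 0, 0.025], "spin": 0, "gripper": -1},
    {"slide": [0, 0, 0.045], "spin": 0, "gripper": -1},
    {"slide": [0, 0, 0.045], "spin": 0, "gripper": -1},
    {"slide": [0, 0, 0.045], "spin": 0, "gripper": -1}
  ]
}}

```text
t: 12.52
tool_pos: [0.4912, -0.0394, 0.1106]
tool_rot: [-2.22, -2.222, 0.001]
contact_force: [-0.4, 0.6, 0.8]
opening: 0.0001
grip_force: 0.0
```

Run:
```python
from h import *
a=snap("scene","sc6");b=snap("side","sd6")
cv2.imwrite("pics/z6.png",np.hstack([cv2.resize(i,None,fx=2.5,fy=2.5,interpolation=cv2.INTER_CUBIC) for i in (a["frame"][140:300,220:380],b["frame"][150:310,210:370])])[:,:,::-1])
```

```text
(no output)
```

View pics/z6.png

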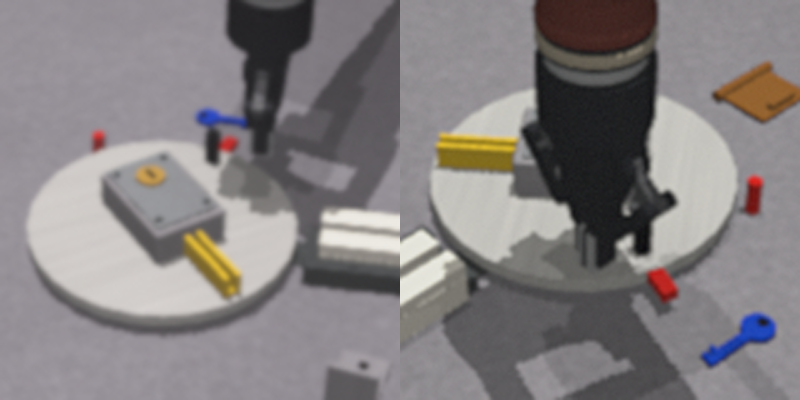

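The fingers stand just +y of the black post (scene crop (258,140) against the post at (212,145)), clear of the key. I'll push round the arc. That was picture 11, one over the limit, because one view was wasted on the refused move; I'll view no more.

{"fn": "arm_command", "kwargs": {
  "increments": [
    {"slide": [-0.013, 0, 0], "spin": 0, "gripper": -1},
    {"slide": [-0.024, 0, 0], "spin": 0, "gripper": -1},
    {"slide": [-0.032, -0.002, 0], "spin": 0, "gripper": -1},
    {"slide": [-0.04, -0.004, 0], "spin": 0, "gripper": -1},
    {"slide": [-0.048, -0.005, 0], "spin": 0, "gripper": -1},
    {"slide": [-0.056, -0.006, 0], "spin": 0, "gripper": -1},
    {"slide": [-0.064, -0.005, 0], "spin": 0, "gripper": -1},
    {"slide": [-0.072, -0.004, 0], "spin": 0, "gripper": -1}
  ]
}}

```text
t: 13.28
tool_pos: [0.4864, -0.1126, 0.1096]
tool_rot: [-2.221, -2.22, 0.001]
contact_force: [-1.9, 2.7, 0.7]
opening: -0.0
grip_force: 1.4
```

{"fn": "arm_command", "kwargs": {
  "increments": [
    {"slide": [-0.007, 0.002, 0], "spin": 0, "gripper": -1},
    {"slide": [-0.014, 0.004, 0], "spin": 0, "gripper": -1},
    {"slide": [-0.021, 0.006, 0], "spin": 0, "gripper": -1},
    {"slide": [-0.028, 0.009, 0], "spin": 0, "gripper": -1},
    {"slide": [-0.031, 0.01, 0], "spin": 0, "gripper": -1},
    {"slide": [-0.033, 0.011, 0], "spin": 0, "gripper": -1}
  ]
}}

```text
t: 13.78
tool_pos: [0.4982, -0.1456, 0.1098]
tool_rot: [-2.222, -2.221, 0.0]
contact_force: [-1.3, 2.4, -0.1]
opening: -0.0001
grip_force: 1.0
```

{"fn": "arm_command", "kwargs": {
  "increments": [
    {"slide": [-0.002, 0.001, 0], "spin": 0, "gripper": -1},
    {"slide": [-0.004, 0.002, 0], "spin": 0, "gripper": -1},
    {"slide": [-0.006, 0.003, 0], "spin": 0, "gripper": -1},
    {"slide": [-0.006, 0.003, 0], "spin": 0, "gripper": -1}
  ]
}}

```text
t: 14.12
tool_pos: [0.5009, -0.1507, 0.1098]
tool_rot: [-2.221, -2.22, -0.0]
contact_force: [-1.0, 3.9, 0.0]
opening: -0.0005
grip_force: 1.7
```

{"fn": "arm_command", "kwargs": {
  "increments": [
    {"slide": [-0.002, 0.001, 0], "spin": 0, "gripper": -1},
    {"slide": [-0.003, 0.002, 0], "spin": 0, "gripper": -1},
    {"slide": [-0.003, 0.002, 0], "spin": 0, "gripper": -1}
  ]
}}

```text
t: 14.37
tool_pos: [0.5018, -0.1513, 0.1094]
tool_rot: [-2.216, -2.215, -0.003]
contact_force: [-6.4, 13.6, 5.8]
opening: 0.0001
grip_force: 6.7
```

Hard stop reached (15 N). I'll retreat and check.

{"fn": "arm_command", "kwargs": {
  "increments": [
    {"slide": [0.02, -0.003, 0], "spin": 0, "gripper": -1},
    {"slide": [0.03, -0.005, -0.02], "spin": 0, "gripper": -1},
    {"slide": [0.03, -0.005, -0.06], "spin": 0, "gripper": -1},
    {"slide": [0.04, 0.01, -0.095], "spin": 0, "gripper": -1},
    {"slide": [0.06, 0.03, -0.125], "spin": 0, "gripper": -1},
    {"slide": [0.085, 0.05, -0.15], "spin": 0, "gripper": -1},
    {"slide": [0.11, 0.07, -0.17], "spin": 0, "gripper": -1},
    {"slide": [0.135, 0.09, -0.185], "spin": 0, "gripper": -1}
  ]
}}

```text
t: 15.03
tool_pos: [0.5951, -0.0184, 0.2991]
tool_rot: [2.217, 2.216, 0.005]
contact_force: [0.3, -0.1, 0.1]
opening: 0.0
grip_force: 0.0
```

{"fn": "arm_command", "kwargs": {
  "increments": [
    {"slide": [0.02, 0.015, -0.01], "spin": 0, "gripper": -1},
    {"slide": [0.03, 0.022, -0.01], "spin": 0, "gripper": -1},
    {"slide": [0.03, 0.022, -0.01], "spin": 0, "gripper": -1},
    {"slide": [0.03, 0.022, -0.01], "spin": 0, "gripper": -1},
    {"slide": [0.03, 0.022, -0.01], "spin": 0, "gripper": -1}
  ]
}}

```text
t: 15.45
tool_pos: [0.6141, 0.01, 0.3034]
tool_rot: [-2.222, -2.22, 0.003]
contact_force: [0.4, 0.5, 0.2]
opening: 0.0002
grip_force: 0.0
```

```bash
python3 chk.py w7
python3 - <<'E'
from h import *
w=load("w7")
I=w["frame"].astype(int);r,g,b=I[...,0],I[...,1],I[...,2]
m=(r>150)&(g>120)&(b<60)
ys,xs=np.where(m);p=plane(w,np.c_[xs,ys],.045)[:,:2];c=p.mean(0);v=np.linalg.svd(p-c,full_matrices=False)[2][0];v*=np.sign(v[1])
print("chute",len(p),c.round(4),"bearing",np.arctan2(v[1],v[0]).round(3),"from axis",np.arctan2(c[1]+.115,c[0]-.5855).round(3),"want ~",1.571+.02)
s=snap("side","sd7");s0=load("side0");sc=snap("scene","sc7");c0=load("scene0")
for nm,d,z in(("side",s,.003),("side0",s0,.003),("scene",sc,.003),("scene0",c0,.003)):
    I=d["frame"].astype(int);r,g,b=I[...,0],I[...,1],I[...,2]
    print(nm,"key",[(plane(d,c,z)[0].round(4),t[4]) for t,c,_ in blobs((b>120)&(r<80)&(g<100),20) if t[4]<400],
     "red",[(c.round(1),t[4]) for t,c,_ in blobs((r>130)&(g<60)&(b<60),8) if 200<c[0]<400])
E
```

```text
[0.6141 0.01   0.3034]
guide -y (array([0.5658, 0.0342]), np.float64(-36.0)) stop outer (array([0.5619, 0.0135]), np.float64(29.0)) profile [242 242 243 244 243 231 198 161 145 144 145 146 146 145 139 118  82  51
  37  35  36  37  41  57  89 121 139 144 144 134 113]
guide +y (array([0.5655, 0.1249]), np.float64(35.0))
guide -y (array([0.5963, 0.0253]), np.float64(-38.0)) stop outer (array([0.595 , 0.0124]), np.float64(14.0)) profile [194 193 192 191 192 192 191 188 181 176 173 168 158 148 129  95  59  40
  35  36  37  37  37  41  53  67  71  61  49  42  44]
guide +y (array([0.5967, 0.1249]), np.float64(36.0))
y 0.045 left,right [np.float64(0.5559), np.float64(0.6058)]
y 0.06 left,right [np.float64(0.5556), np.float64(0.6059)]
y 0.075 left,right [np.float64(0.5553), np.float64(0.6051)]
y 0.09 left,right [np.float64(0.5551), np.float64(0.6052)]
y 0.105 left,right [np.float64(0.5549), np.float64(0.6053)]
y 0.12 left,right [np.float64(0.5547), np.float64(0.6045)]
chute 888 [ 0.5854 -0.0301] bearing 1.585 from axis 1.572 want ~ 1.591
side key [(array([ 0.3986, -0.0899,  0.003 ]), np.int32(189))] red [(array([351.7, 222.4]), np.int32(14)), (array([350.1, 229.8]), np.int32(49))]
side0 key [(array([ 0.3986, -0.0899,  0.003 ]), np.int32(192))] red [(array([351.7, 222.5]), np.int32(15)), (array([314.7, 262.3]), np.int32(68))]
scene key [(array([ 0.3984, -0.09  ,  0.003 ]), np.int32(73))] red [(array([261.5, 195.3]), np.int32(21))]
scene0 key [(array([ 0.3981, -0.0902,  0.003 ]), np.int32(72))] red [(array([310.5, 197.4]), np.int32(11))]
```

The guide is unmoved and home, the chute points along +y (bearing 1.585), the tab is at the pin, and the key hasn't moved.

```bash
python3 -c "
from station import order; print(order.finish_job())"
```

```text
the job is handed in; nothing more can be done
None
```

The job is handed in (no verdict came back): in the last images the guide sat home in the locator corner, the turntable was on its stop, and the key hadn't moved (bracket and flap not re-measured); I viewed 11 pictures, one over the limit of 10.

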